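Change over the capsule packer's feed and square its board

ROBOT

A 6-joint arm with a two-finger parallel gripper is mounted at the origin on the work surface. World frame = base frame: x ahead of the robot, y to its left, z up, the work surface at z = 0. Lengths are in m, angles in degrees, forces in N, time in s.
With the tool pointing down it reaches from about 0.4 to 0.825 m from the base axis. Payload 7 kg.
Tool frame: the origin (TCP) lies on the front face of the gripper's body, between the roots of the fingers; the fingertips stand 66 mm ahead of it and the grasp point (between the pads) lies 47 mm ahead of it; z points along the fingers, y is the line along which they close (so a half turn about z gives the same grasp; the last joint's range is limited). The gripper opens to 88 mm and grips with 3 to 60 N. Pads are 19 mm wide; open, the fingers measure 130 mm over their backs; the gripper's body (78 mm by 193 mm) begins 47 mm behind the grasp point.
Start: joints at [93.742, 20.546, 0.682, 0, -70.136, -16.507], TCP at [0.149, 0.658, 0.292] pointing down, gripper open.
Joint ranges: [-176.03, 176.03], [-82.01, 121.73], [-58.28, 71.71], [-173.87, 95.51], [-174.79, -0.11], [-173.66, 173.66]. Speed limits (degrees/s): [136.94, 136.94, 172.46, 180, 180, 180].

INTERFACE

Orientations are given as [roll, pitch, yaw] about the fixed x, y, z axes, in that order (R = Rz(yaw) Ry(pitch) Rx(roll)).
In Python, from plant import ctrl gives the robot as it stands.
- The arm moves only by the tool send_rows, never from a script. Its argument "deltas" is a list of rows, each a list of 2 entries, a list of its own where there are three numbers: the shift along the tool's x, y, z each as a share of 800 mm, from -1 to 1, then the turn about the tool's z as a share of 90 degrees, from -1 to 1. A call has exactly 5 rows; each row is the pose to reach, as a shift and turn from the pose commanded when the call began, along the tool's axes at that moment; what a row does not reach only later rows make up. A row lasts 1/12 s, in which the tool goes at most 41.7 mm and 7.16 degrees, less where a joint would pass 70% of its speed; a pose out of reach is approached as far as the arm can. A call with a number of a shift or a turn outside -1 to 1 is refused whole. A call with a gripper value outside its range is refused whole. "gripper" is the opening, from 0 (shut) to 1 (fully open), set as the call begins (left out, the last holds). The fingers move at their own pace and stop on an object; the grip force is fixed at half the most. Time passes only in rows, so rows that repeat a pose let the fingers close, or fill a call up. It gives the time, the measured TCP pose, the force, the opening and the grip force at its end, in the units of the state.
- ctrl.get_obs(): the state, without advancing time (a new reading comes with each control period).
- ctrl.snapshot(name): name is "scene" or "top" or "wrist"; returns a dict with "color" (420x560x3 uint8, red, green, blue), "vertical_fov" (degrees; the focal length in pixels is half the picture's height over the tangent of half this angle, whatever the lens; pixels are square), "cx", "cy" (the principal point, pixels), "k1" (the pictures are not rectified: a ray, as slopes to the right and down, at radius r is drawn at 1 + k1 r^2 times it, then the intrinsics apply), "rvec" (rotation vector, rad) and "tvec" (3), from world to camera coordinates, as OpenCV has them. Camera axes: x right, y down, z forward; pixel columns grow to the right and rows downward; lengths in m; the calibration is good to about 2 mm. A picture is of the moment at which its call begins. There is no depth.
- ctrl.close_job(): hands the job in; it is judged then, once.
Trained networks look in a picture, given as the dict that the camera call returned (one of the last four; its "shot" number tells which), for a name from the list of things; names that differ only in an ending like _2 or _b are one class to them, and where a whole thing is asked for, a point or a joint stands for the part that bears it (a point fixed in the world has none). Each returns a list of dicts, best first, with "conf" (0 to 1); they miss things now and then, are a little off and sometimes report something else, mostly with a low value. They report only what shows in the picture. A call takes as long as a camera call. They do not tell look-alikes from the thing itself.
- ctrl.boxes_of(picture, thing): "xy" ([column, row] as shares, 0 to 1, of the picture: columns of its width, rows of its height, amid what is visible of it).
- ctrl.cut_out(picture, thing): "pixels" (420x560 bool, what is visible of it) and "xy" ([column, row] as shares, 0 to 1, of the picture: columns of its width, rows of its height, amid what is visible of it).
The state is a dict: "clock": time; "joint_pos": joint angles; "qvel": joint speeds; "tau": joint torques, N m; "tool_pos": TCP position; "orientation": TCP orientation; "force": force on the tool from outside, world axes, zero at the start; "moment": the same for the moment, N m; "opening": finger opening in m; "gripper_force": force on a finger pad.
Only numpy, scipy, OpenCV 4.12 (cv2) and the standard library are available. Lean on these libraries where they do the work, as an engineer would, in place of code of your own. Each camera call takes 0.05 s, during which the arm holds its last target. There are 200 camera calls.

TASK

Change the capsule packer over to its other supply: move the red lever of the changeover switch from the side where it leans to its upright centre-off position and leave it there for at least three seconds so that the packer stops. Still with the lever at off, gently push the blue capsule board along the packer's deck until it sits square and flush against both orange fences in their corner; only then throw the lever fully over to the other side. Let go, and leave all the other things on the bench as they stand.

Things in the scene. Friction and masses are not known exactly. Their poses are not given: they have to be found in the camera images.
- packer: vibrating capsule packer, fixed to the bench: white box 200 (x) x 240 (y), flat steel deck 70 mm above its origin (origin: centre of its underside, on the bench). Two straight orange fences, each 12 mm thick, stand 16 mm above the deck along its +x and +y edges. The -x and -y sides are open. It may stand left or right of the switch.
- fence_corner (a point): inside corner of the two orange fences at deck height: 88 mm along the packer's x and 108 mm along its y from its origin; same axes as the packer. Fence faces run from here along -x and along -y.
- capsule_board: loose blue plastic board with white and yellow capsule ends in its top, 100 (x) x 150 (y) x 25 mm high, about 0.3 to 0.6 kg, lying on the packer's deck, 20 mm or more short of both fences and a little askew. Origin: centre of its underside. Too wide to grip: push it by its -x and -y edges. When home its centre is 50 mm (x) and 75 mm (y) from the fence faces and its axes match the packer's.
- board_corner (a point): bottom corner of the board at +50 mm x, +75 mm y of its origin: the one that belongs in the fence corner
- changeover: changeover switch: grey box 120 (x) x 170 (y) x 60 mm high with a black top, fixed to the bench; origin at the centre of its underside. The red lever is pivoted on an axis along x, 65 mm above the origin, and swings in the box's y-z plane. Two steel cheeks beside the pivot reach 75 mm above the bench.
- lever (a joint): lever angle, rad: 0 upright (centre off), positive leaning to the box's +y, negative to its -y; starts leaning fully to -y at about -0.62; the other side is at +0.62 (both are stops). A sprung roller pulls it into the nearest of -0.62, 0 and +0.62 (crests at about +-0.33) and holds it there when let go; about 6 N at the middle of the handle lifts it out of either side or the centre.
- lever_grip (a point): middle of the red handle, 95 mm from the pivot. The handle is 26 mm wide along the pivot axis (x), 16 mm in the swing direction and 60 mm long along the lever (from 62 to 122 mm off the pivot); its z axis points out along the lever.
- amber_bottle: bystander: amber bottle with a black cap, 66 dia x 160 high; origin at its underside. Leave alone.
- white_jar: bystander: small white jar, 48 dia x 50 high; origin at its underside. Leave alone.
- mortar: bystander: white mortar bowl, 110 dia x 60 high; origin at its underside. Leave alone.
- spatula: bystander: steel spatula lying on the bench, about 190 long, along its x; origin at its underside. Leave alone.
Things that resemble listed ones, but are neither listed nor needed, are in the scene too. Of the things like the capsule_board, leave any that is black; of the rest the larger one is meant.

How it is judged:
By the outcome, as a careful person would: the job done as asked, in the order asked, and still so for the second after the job is handed in, with the robot touching nothing.
It also fails if it takes over 72 s, if anything falls off the work surface, if the arm or the gripper's body presses on something with over 40 N, if the wrist force passes 120 N, or if a joint passes its speed limit or range.

## Working session

There is one attempt and no reset: what is moved stays moved. The work goes in short steps, Python scripts to look and compute and a tool call to move; the robot and the scene stay as the last step left them, time stands still between calls to the robot, and variables do not carry over. Pictures are saved under pics/ and viewed, at most 10 in all, crops included, and the job is handed in when it is done.

Besides the shell and the picture viewer there is one more tool, called after "Call:" as name(argument=value, ...), one argument or row to a line, values as JSON. send_rows: Moves the arm, as the interface text tells. Shift numbers are shares of 800 mm and turn numbers shares of 90 degrees, none past 1 either way. Its arguments: {"type":"object","properties":{"deltas":{"type":"array","items":{"type":"array"}},"gripper":{"type":"number"}},"required":["deltas"]}

```bash
mkdir -p pics; ls; cat > h.py <<'E'
import numpy as np, cv2
from plant import ctrl
def save(p,n): cv2.imwrite('pics/'+n,cv2.cvtColor(p['color'],cv2.COLOR_RGB2BGR))
def K(p):
    h,w=p['color'].shape[:2]; f=h/2/np.tan(np.radians(p['vertical_fov']/2))
    return np.array([[f,0,p['cx']],[0,f,p['cy']],[0,0,1.]]), np.array([p['k1'],0,0,0,0.])
def at(p,uv,z):
    """pixels -> world points at height z"""
    k,d=K(p); n=cv2.undistortPointsIter(np.array(uv,float).reshape(-1,1,2),k,d,None,None,(3,50,1e-9)).reshape(-1,2)
    R=cv2.Rodrigues(np.array(p['rvec'],float))[0]; t=np.array(p['tvec'],float).ravel()
    c=-R.T@t; r=np.c_[n,np.ones(len(n))]@R
    return c+r*((z-c[2])/r[:,2])[:,None]
def proj(p,X):
    k,d=K(p); return cv2.projectPoints(np.array(X,float).reshape(-1,1,3),np.array(p['rvec'],float),np.array(p['tvec'],float),k,d)[0].reshape(-1,2)
E
python3 - <<'E'
from h import *
print(ctrl.get_obs())
ps={n:ctrl.snapshot(n) for n in('scene','top')}
for n,p in ps.items():
    save(p,n+'1.png'); R=cv2.Rodrigues(np.array(p['rvec'],float))[0]
    print(n,p['vertical_fov'],p['k1'],-R.T@np.array(p['tvec']).ravel())
    for t in('packer','capsule_board','changeover','lever','amber_bottle','white_jar','mortar','spatula'):
        print(t,[(np.round(np.array(b['xy'])*[560,420]),round(b['conf'],2)) for b in ctrl.boxes_of(p,t)])
E
```

```text
pics
{'clock': 0.0, 'joint_pos': array([ 9.37426915e+01,  2.05911710e+01,  6.34130495e-01, -2.11218886e-02,
       -7.01359380e+01, -1.65062034e+01]), 'qvel': array([-0.11073372, -0.06370394,  0.02973474, -0.00847601, -0.07259492,
        0.01411843]), 'tau': array([-9.23497246e-04, -5.82717991e+01,  2.93057799e+01,  6.99729323e+00,
        7.03147991e-03, -1.64432313e-04]), 'tool_pos': array([0.14906174, 0.65794363, 0.29122514]), 'orientation': array([ 1.79905211e+02, -7.38201819e-03, -1.27706989e+01]), 'force': array([-0.01061082,  0.19532524,  0.99346849]), 'moment': array([-0.0045773 ,  0.01086202, -0.00051491]), 'gripper_force': 0.0, 'opening': 0.0878663137463831}
scene 56.110072664893835 -0.1055725068444027 [ 0.95153502 -0.49190707  0.5612857 ]
packer [(array([314., 211.]), 0.94)]
capsule_board [(array([279., 159.]), 0.93), (array([401., 285.]), 0.75), (array([206., 216.]), 0.51)]
changeover [(array([189., 328.]), 0.63)]
lever [(array([178., 305.]), 0.63)]
amber_bottle []
white_jar [(array([250., 250.]), 0.84)]
mortar [(array([207., 216.]), 0.56), (array([250., 249.]), 0.47)]
spatula [(array([231., 167.]), 0.56)]
top 42.575109263788825 0.006075243085720462 [0.30203293 0.08830571 1.57381877]
packer [(array([208., 221.]), 0.63)]
capsule_board [(array([263., 123.]), 0.62), (array([157., 289.]), 0.61), (array([213., 206.]), 0.55)]
changeover [(array([374., 209.]), 0.65)]
lever [(array([391., 194.]), 0.64)]
amber_bottle [(array([295., 160.]), 0.65)]
white_jar []
mortar [(array([290., 271.]), 0.94)]
spatula [(array([193., 323.]), 0.74)]
```

```bash
python3 - <<'E'
import cv2
t=cv2.imread('pics/top1.png');cv2.imwrite('pics/t1b.png',cv2.resize(t[70:370,90:490],None,fx=2,fy=2,interpolation=cv2.INTER_CUBIC))
E
```

```text
(no output)
```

View pics/t1b.png

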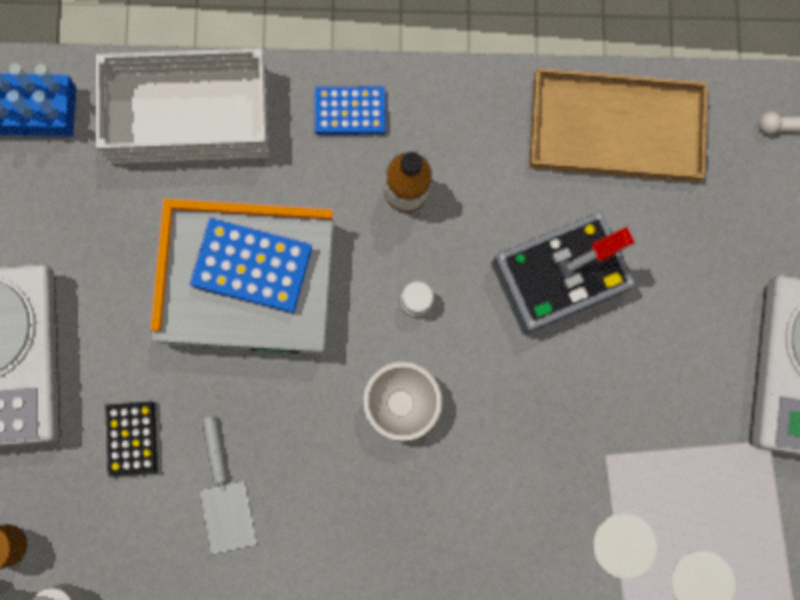

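View pics/scene1.png

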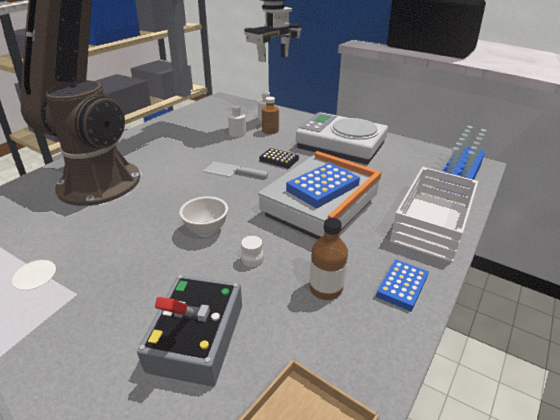

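The boards in the top view are a large blue one on the packer deck (213,206), a small blue one on the bench (263,123) and a black one (157,289). The one meant is the large blue board on the deck. The lever points to the upper right, at (391,194). I'll measure now.

```bash
python3 - <<'E'
from h import *
p=ctrl.snapshot('top'); s=ctrl.snapshot('scene'); np.set_printoptions(precision=4,suppress=True)
print(at(p,[[280,210],[0,0],[560,0],[280,420]],0))
def mask(p,lo,hi,roi):
    h=cv2.cvtColor(p['color'],cv2.COLOR_RGB2HSV); m=cv2.inRange(h,lo,hi); o=np.zeros_like(m); x0,y0,x1,y1=roi; o[y0:y1,x0:x1]=m[y0:y1,x0:x1]; return o
def rect(p,m,z):
    m=cv2.morphologyEx(m,cv2.MORPH_CLOSE,np.ones((7,7),np.uint8))
    c=max(cv2.findContours(m,0,1)[0],key=cv2.contourArea).reshape(-1,2)
    r=cv2.minAreaRect((at(p,c,z)[:,:2]*1000).astype(np.float32)); return r, cv2.boxPoints(r)
b=mask(p,(100,100,60),(130,255,255),(175,170,260,235))
print('board',*rect(p,b,.095))
o=mask(p,(5,150,100),(20,255,255),(155,165,262,240))
ys,xs=np.nonzero(o); W=at(p,np.c_[xs,ys],.086)[:,:2]*1000
print('orange',len(W),W.min(0),W.max(0)); np.save('o.npy',W)
# fence lines corner in top crops
for n,uv in dict(cornerTL=(163,200),cornerTR=(333,214),BL=(152,330)).items(): print(n,at(p,[[uv[0]/2+90,uv[1]/2+70]],.086))
for n,uv in dict(deckBR=(323,351),deckBL=(152,340)).items(): print(n,at(p,[[uv[0]/2+90,uv[1]/2+70]],.07))
for n,uv in dict(c1=(494,262),c2=(602,216),c3=(633,285),c4=(530,329)).items(): print(n,at(p,[[uv[0]/2+90,uv[1]/2+70]],.06))
print('levertip',at(p,[[(628)/2+90,239/2+70]],.16), 'pivot',at(p,[[567/2+90,264/2+70]],.07))
r=mask(p,(0,170,80),(6,255,255),(370,160,430,225)); ys,xs=np.nonzero(r); print('red c',xs.mean(),ys.mean(),at(p,[[xs.mean(),ys.mean()]],.145))
for n,uv,z in [('bottle',(410,163),.16),('jar',(417,296),.05),('mortar',(402,400),.06)]: print(n,at(p,[[uv[0]/2+90,uv[1]/2+70]],z))
E
```

```text
[[ 0.589   0.0446  0.    ]
 [ 1.2439  0.9337  0.    ]
 [ 1.2951 -0.8514  0.    ]
 [-0.0023  0.0371  0.    ]]
board ((590.878173828125, 228.14874267578125), (150.77940368652344, 100.7291488647461), 76.11746215820312) [[523.8963 167.0453]
 [621.6832 142.8771]
 [657.86   289.2522]
 [560.0732 313.4203]]
orange 695 [497.309  119.0742] [683.6657 364.8606]
cornerTL [[0.6828 0.3557 0.086 ]]
cornerTR [[0.6672 0.1149 0.086 ]]
BL [[0.4972 0.3618 0.086 ]]
deckBR [[0.4738 0.1251 0.07  ]]
deckBL [[0.4852 0.3641 0.07  ]]
c1 [[ 0.6073 -0.1171  0.06  ]]
c2 [[ 0.6783 -0.2746  0.06  ]]
c3 [[ 0.5774 -0.3168  0.06  ]]
c4 [[ 0.5112 -0.1678  0.06  ]]
levertip [[ 0.6222 -0.2851  0.16  ]] pivot [[ 0.6043 -0.2203  0.07  ]]
red c 395.78285714285715 191.3942857142857 [[ 0.6199 -0.2664  0.145 ]]
bottle [[0.7225 0.0103 0.16  ]]
jar [[ 0.5575 -0.0074  0.05  ]]
mortar [[0.4078 0.0133 0.06  ]]
```

```bash
cat > fit.py <<'E'
from h import *
from scipy.optimize import minimize
np.set_printoptions(precision=4,suppress=True)
S=3
def box(c,sz): # corners of box, c centre of underside
    return np.array([[c[0]+i*sz[0]/2,c[1]+j*sz[1]/2,c[2]+k*sz[2]] for i in(-1,1) for j in(-1,1) for k in(0,1)])
def place(X,q): c,s=np.cos(q[2]),np.sin(q[2]); return X@np.array([[c,s,0],[-s,c,0],[0,0,1]])+[q[0],q[1],0]
def loss(q,parts,views):
    L=0
    for p,m,roi in views:
        x0,y0,x1,y1=roi; I=np.zeros(((y1-y0)*S,(x1-x0)*S),np.uint8)
        for X in parts:
            h=cv2.convexHull(proj(p,place(X,q)).astype(np.float32)).reshape(-1,2)
            cv2.fillConvexPoly(I,np.round(((h+.5-[x0,y0])*S-.5)*256).astype(np.int32),1,shift=8)
        M=cv2.resize(m[y0:y1,x0:x1].astype(np.uint8),None,fx=S,fy=S,interpolation=0)
        L+=1-(I&M).sum()/(I|M).sum()
    return L/len(views)
def fit(q0,parts,views):
    for st in(.01,.003):
        r=minimize(loss,q0,(parts,views),method='Nelder-Mead',options=dict(initial_simplex=np.array([q0]+[np.array(q0)+np.eye(3)[i]*[st,st,st*5] for i in range(3)]),xatol=1e-5,fatol=1e-5)); q0=r.x
    return r.x,r.fun
def hsv(p,lo,hi,roi):
    m=cv2.inRange(cv2.cvtColor(p['color'],cv2.COLOR_RGB2HSV),lo,hi); o=np.zeros_like(m); x0,y0,x1,y1=roi; o[y0:y1,x0:x1]=m[y0:y1,x0:x1]; return o>0
def close(m,k=7): return cv2.morphologyEx(m.astype(np.uint8),cv2.MORPH_CLOSE,np.ones((k,k),np.uint8))
BOARD=[box([0,0,.07],[.1,.15,.025])]
FENCE=[box([.094,0,.07],[.012,.24,.016]),box([0,.114,.07],[.2,.012,.016])]
RT=(160,160,270,245); RS=(250,140,390,235)
def bmask(p,roi): return close(hsv(p,(100,100,50),(130,255,255),roi))
def omask(p,roi): return hsv(p,(4,150,80),(20,255,255),roi)
E
python3 - <<'E'
from fit import *
p=ctrl.snapshot('top'); s=ctrl.snapshot('scene')
rb=(175,170,260,235)
for v in ([(p,bmask(p,rb),rb)],[(p,bmask(p,rb),rb),(s,bmask(s,(280,155,362,208)),RS)]): 
    q,l=fit([.591,.228,-.24],BOARD,v); print('board',q,np.degrees(q[2]),l)
for v in ([(p,omask(p,RT),RT)],[(p,omask(p,RT),RT),(s,omask(s,RS),RS)]): 
    q,l=fit([.585,.24,-.05],FENCE,v); print('packer',q,np.degrees(q[2]),l, 'corner',place(np.array([[.088,.108,.07]]),q))
cut=ctrl.cut_out(p,'changeover')[0]['pixels']; cs=ctrl.cut_out(s,'changeover')[0]['pixels']
rt=(320,160,430,260); rs=(120,250,270,400)
a=-.62; R=np.array([[1,0,0],[0,np.cos(-a),-np.sin(-a)],[0,np.sin(-a),np.cos(-a)]])
# lever dir must be (0,sin a,cos a)
H=box([0,0,.062],[.026,.016,.06])@R.T+[0,0,.065]; print('lever mean',H.mean(0))
BX=box([0,0,0],[.12,.17,.06])
for v in ([(p,cut,rt)],[(p,cut,rt),(s,cs,rs)]):
    q,l=fit([.593,-.219,.42],[BX,H],v); print('box',q,np.degrees(q[2]),l,cut.sum(),cs.sum(),'grip',place(H.mean(0)[None],q))
red=lambda p,r:hsv(p,(0,170,60),(5,255,255),r)|hsv(p,(172,170,60),(180,255,255),r)
for pp,r in((p,(370,160,430,225)),(s,(145,285,190,330))):
    ys,xs=np.nonzero(red(pp,r)); print('red',xs.mean(),ys.mean(),len(xs),'pred',proj(pp,place(H.mean(0)[None],q)))
E
```

```text
board [ 0.5928  0.2283 -0.2437] -13.961242716086547 0.04834703901981341
board [ 0.5919  0.2293 -0.2328] -13.339470586007339 0.06061799095387099
packer [ 0.5814  0.2417 -0.0463] -2.655256047971145 0.1944408699009137 corner [[0.6743 0.3456 0.07  ]]
packer [ 0.5814  0.2418 -0.0461] -2.6434296898271694 0.2826116831416629 corner [[0.6743 0.3456 0.07  ]]
lever mean [-0.     -0.0535  0.1399]
box [ 0.5975 -0.2177  0.4077] 23.356837002700715 0.05630305942655778 2621 8304 grip [[ 0.6187 -0.2668  0.1399]]
box [ 0.5985 -0.2189  0.4266] 24.444845878065124 0.04790906108997356 2621 8304 grip [[ 0.6206 -0.2676  0.1399]]
red 395.4810810810811 191.65405405405406 185 pred [[395.7378 191.5542]]
red 170.67192429022083 305.0315457413249 317 pred [[171.7159 305.0878]]
```

Call:
send_rows(
  deltas=[
    [[0.048,0.019,0],0.078],
    [[0.096,0.039,0],0.156],
    [[0.145,0.058,0],0.233],
    [[0.193,0.078,0],0.311],
    [[0.241,0.097,0],0.389],
  ],
  gripper=1,
)

```text
clock: 1.62
tool_pos: [0.3212, 0.5388, 0.2924]
orientation: [-180.0, 0.0, -48.1]
force: [0.9, 0.2, -0.4]
opening: 0.0877
gripper_force: 0.0
```

Call:
send_rows(
  deltas=[
    [[0.046,0.019,0],0.04],
    [[0.093,0.037,0],0.081],
    [[0.139,0.056,0],0.121],
    [[0.186,0.074,0],0.162],
    [[0.232,0.093,0],0.202],
  ],
)

```text
clock: 2.03
tool_pos: [0.3901, 0.3507, 0.2924]
orientation: [-180.0, 0.0, -66.1]
force: [0.5, 0.4, -0.3]
opening: 0.0877
gripper_force: 0.0
```

Call:
send_rows(
  deltas=[
    [[0.05,0.003,0],0],
    [[0.1,0.006,0],0],
    [[0.15,0.01,0],0],
    [[0.2,0.013,0],0],
    [[0.25,0.016,0],0],
  ],
)

```text
clock: 2.45
tool_pos: [0.4597, 0.1629, 0.2927]
orientation: [-179.9, 0.0, -65.9]
force: [1.5, -0.1, 0.2]
opening: 0.0876
gripper_force: 0.0
```

Call:
send_rows(
  deltas=[
    [[0.05,0.003,0],0],
    [[0.1,0.006,0],0],
    [[0.15,0.01,0],0],
    [[0.2,0.013,0],0],
    [[0.25,0.016,0],0],
  ],
)

```text
clock: 2.87
tool_pos: [0.5296, -0.0252, 0.2926]
orientation: [-179.9, -0.0, -65.9]
force: [0.8, 1.2, -0.9]
opening: 0.0873
gripper_force: 0.0
```

Call:
send_rows(
  deltas=[
    [[0.05,0.003,0],0],
    [[0.1,0.006,0],0],
    [[0.15,0.01,0],0],
    [[0.2,0.013,0],0],
    [[0.25,0.016,0],0],
  ],
)

```text
clock: 3.28
tool_pos: [0.5995, -0.2132, 0.2923]
orientation: [-180.0, -0.0, -66.0]
force: [0.2, 1.2, 0.6]
opening: 0.088
gripper_force: 0.0
```

Call:
send_rows(
  deltas=[
    [[0.025,0.002,0.01],0],
    [[0.05,0.004,0.02],0],
    [[0.075,0.004,0.04],0],
    [[0.075,0.004,0.055],0],
    [[0.075,0.004,0.06],0],
  ],
)

```text
clock: 3.7
tool_pos: [0.6196, -0.2677, 0.2411]
orientation: [179.8, 0.2, -66.1]
force: [-0.5, 0.8, -0.6]
opening: 0.0881
gripper_force: 0.0
```

```bash
python3 - <<'E'
from fit import *
w=ctrl.snapshot('wrist'); save(w,'w1.png'); print(ctrl.get_obs()['tool_pos'], proj(w,[[.6205,-.2689,.142],[.598,-.2185,.065]]))
E
```

```text
[ 0.6195 -0.267   0.2415] [[279.4198 235.5069]
 [279.6627 265.3321]]
```

View pics/w1.png

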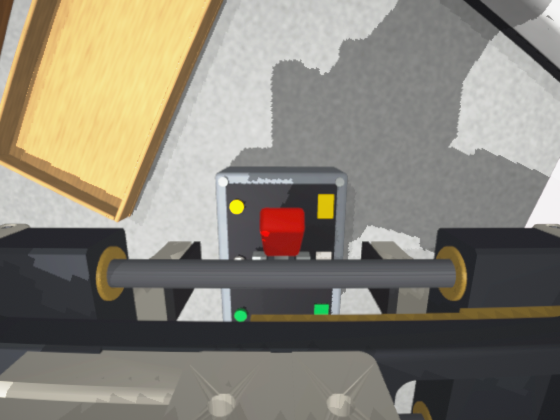

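The wrist view shows the red handle at (282,232), centred between the fingers, with the box square to the tool. I'll descend and grip.

Call:
send_rows(
  deltas=[
    [[0.001,0,0.02],0],
    [[0.001,0,0.04],0],
    [[0.001,0,0.055],0],
    [[0.001,0,0.065],0],
    [[0.001,0,0.065],0],
  ],
)

```text
clock: 4.17
tool_pos: [0.6203, -0.267, 0.1908]
orientation: [179.9, 0.1, -65.9]
force: [-0.6, -0.1, -0.3]
opening: 0.0876
gripper_force: 0.0
```

Call:
send_rows(
  deltas=[
    [[0,0,0],0],
    [[0,0,0],0],
    [[0,0,0],0],
    [[0,0,0],0],
    [[0,0,0],0],
  ],
  gripper=0,
)

```text
clock: 4.58
tool_pos: [0.6211, -0.2679, 0.1928]
orientation: [-180.0, -0.0, -66.0]
force: [0.7, 0.0, -0.5]
opening: 0.0596
gripper_force: 0.0
```

Call:
send_rows(
  deltas=[
    [[0,0,0],0],
    [[0,0,0],0],
    [[0,0,0],0],
    [[0,0,0],0],
    [[0,0,0],0],
  ],
)

```text
clock: 5.0
tool_pos: [0.62, -0.2683, 0.1921]
orientation: [179.9, 0.0, -66.0]
force: [-11.5, -7.8, 5.7]
opening: 0.0265
gripper_force: 6.8
```

Call:
send_rows(
  deltas=[
    [[0,0,0],0],
    [[-0.008,0,-0.005],0],
    [[-0.016,0,-0.01],0],
    [[-0.025,0,-0.0135],0],
    [[-0.033,0,-0.0165],0],
  ],
)

```text
clock: 5.42
tool_pos: [0.6092, -0.245, 0.2047]
orientation: [179.9, -0.0, -66.0]
force: [-0.9, -7.0, -5.2]
opening: 0.026
gripper_force: 30.0
```

Call:
send_rows(
  deltas=[
    [[-0.009,0,-0.002],0],
    [[-0.018,0,-0.004],0],
    [[-0.027,0,-0.005],0],
    [[-0.036,0,-0.006],0],
    [[-0.036,0,-0.006],0],
  ],
)

```text
clock: 5.83
tool_pos: [0.5968, -0.2169, 0.2099]
orientation: [179.9, 0.1, -66.0]
force: [-5.7, -0.4, 1.1]
opening: 0.0253
gripper_force: 30.0
```

Call:
send_rows(
  deltas=[
    [[0,0,0],0],
    [[0,0,0],0],
    [[0,0,0],0],
    [[0,0,0],0],
    [[0,0,0],0],
  ],
  gripper=1,
)

```text
clock: 6.25
tool_pos: [0.5988, -0.2175, 0.2102]
orientation: [-180.0, -0.0, -66.0]
force: [-0.5, -0.1, -0.1]
opening: 0.0539
gripper_force: 0.0
```

Call:
send_rows(
  deltas=[
    [[0,0,0],0],
    [[0,0,-0.03],0],
    [[0,0,-0.07],0],
    [[0,0,-0.1],0],
    [[0,0,-0.11],0],
  ],
)

```text
clock: 6.67
tool_pos: [0.5999, -0.218, 0.3028]
orientation: [-179.7, -0.2, -65.9]
force: [1.3, -0.1, -0.1]
opening: 0.0852
gripper_force: 0.0
```

```bash
python3 - <<'E'
from fit import *
s=ctrl.snapshot('scene'); p=ctrl.snapshot('top')
for pp,r in((s,(130,260,230,340)),(p,(350,160,430,240))):
    m=hsv(pp,(0,170,60),(5,255,255),r)|hsv(pp,(172,170,60),(180,255,255),r); ys,xs=np.nonzero(m)
    print(len(xs),xs.mean() if len(xs) else 0,ys.mean() if len(xs) else 0,proj(pp,[[.598,-.2185,.159]]))
cv2.imwrite('pics/s2.png',cv2.resize(cv2.cvtColor(s['color'][200:400,100:330],cv2.COLOR_RGB2BGR),None,fx=2,fy=2))
E
```

```text
144 183.55555555555554 274.7916666666667 [[183.2938 269.0087]]
103 379.747572815534 197.55339805825244 [[379.5195 197.9045]]
```

View pics/s2.png

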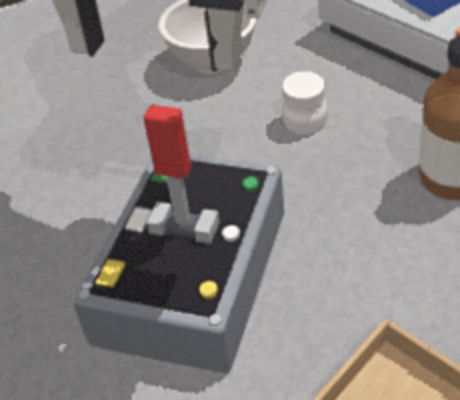

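The lever now stands upright and is released; its red handle spans (245–255,305–375) in the crop. Next I go to the -x side of the board.

Call:
send_rows(
  deltas=[
    [[-0.047,-0.009,0],-0.078],
    [[-0.093,-0.018,0],-0.156],
    [[-0.14,-0.027,0],-0.234],
    [[-0.186,-0.036,0],-0.312],
    [[-0.233,-0.045,0],-0.39],
  ],
)

```text
clock: 7.18
tool_pos: [0.5541, -0.0312, 0.2965]
orientation: [179.9, 0.1, -30.5]
force: [-0.0, 0.9, 0.3]
opening: 0.0877
gripper_force: 0.0
```

Call:
send_rows(
  deltas=[
    [[-0.033,-0.034,0],-0.063],
    [[-0.066,-0.068,0],-0.126],
    [[-0.099,-0.103,0],-0.188],
    [[-0.132,-0.137,0],-0.251],
    [[-0.165,-0.171,0],-0.314],
  ],
)

```text
clock: 7.6
tool_pos: [0.5109, 0.1541, 0.2968]
orientation: [180.0, 0.1, -2.3]
force: [0.8, 0.5, -0.4]
opening: 0.0875
gripper_force: 0.0
```

Call:
send_rows(
  deltas=[
    [[-0.015,-0.048,0],0],
    [[-0.028,-0.095,0],0],
    [[-0.0285,-0.1025,0.045],0],
    [[-0.0285,-0.1025,0.09],0],
    [[-0.0285,-0.1025,0.13],0],
  ],
)

```text
clock: 8.02
tool_pos: [0.4917, 0.2361, 0.1913]
orientation: [180.0, 0.1, -2.5]
force: [-0.4, -0.6, -0.4]
opening: 0.0874
gripper_force: 0.0
```

Call:
send_rows(
  deltas=[
    [[0,0,0.03],0],
    [[0,0,0.05],0],
    [[0,0,0.058],0],
    [[0.005,0,0.058],0],
    [[0.011,0,0.058],0],
  ],
)

```text
clock: 8.43
tool_pos: [0.5022, 0.2351, 0.1478]
orientation: [180.0, 0.0, -2.6]
force: [0.0, -0.0, 0.2]
opening: 0.0876
gripper_force: 0.0
```

Call:
send_rows(
  deltas=[
    [[0.006,0,0],0],
    [[0.012,0,0],0],
    [[0.018,0,0],0],
    [[0.024,0,0],0],
    [[0.03,0,0],0],
  ],
)

```text
clock: 8.85
tool_pos: [0.5258, 0.2334, 0.1479]
orientation: [180.0, 0.1, -2.6]
force: [-3.5, -2.6, 1.6]
opening: 0.0872
gripper_force: 1.6
```

Call:
send_rows(
  deltas=[
    [[0.005,0,0],0],
    [[0.01,0,0],0],
    [[0.015,0,0],0],
    [[0.02,0,0],0],
    [[0.025,0,0],0],
  ],
)

```text
clock: 9.27
tool_pos: [0.5462, 0.233, 0.1477]
orientation: [180.0, 0.0, -2.6]
force: [-3.4, -1.6, 1.4]
opening: 0.088
gripper_force: 1.4
```

```bash
cat > meas.py <<'E'
from fit import *
P=[.5814,.2418,-.0461]
p=ctrl.snapshot('top'); rb=(165,165,270,240)
q,l=fit([.605,.24,-.1],BOARD,[(p,bmask(p,rb),rb)]); c,s=np.cos(P[2]),np.sin(P[2])
d=q[:2]-P[:2]; b=np.array([c*d[0]+s*d[1],-s*d[0]+c*d[1]])
print('board',q,l,'gaps x,y mm',(np.array([.038,.033])-b)*1000,'relyaw',np.degrees(q[2]-P[2]),ctrl.get_obs()['tool_pos'],ctrl.get_obs()['force'])
save(p,'t_meas.png')
E
python3 meas.py
```

```text
board [ 0.6103  0.2323 -0.0657] 0.7688778330569375 gaps x,y mm [ 8.6658 41.123 ] relyaw -1.1205617307841962 [0.547  0.2332 0.1477] [-0.9582 -1.7997 -0.1204]
```

Call:
send_rows(
  deltas=[
    [[0.003,0,0],0],
    [[0.005,0,0],0],
    [[0.007,0,0],0],
    [[0.009,0,0],0],
    [[0.01,0,0],0],
  ],
)

```text
clock: 9.73
tool_pos: [0.5541, 0.233, 0.1477]
orientation: [-180.0, -0.0, -2.6]
force: [-3.0, 0.4, 1.1]
opening: 0.0878
gripper_force: 1.4
```

Call:
send_rows(
  deltas=[
    [[0.001,0,0],0],
    [[0.002,0,0],0],
    [[0.003,0,0],0],
    [[0.003,0,0],0],
    [[0.003,0,0],0],
  ],
)

```text
clock: 10.15
tool_pos: [0.5564, 0.2328, 0.1478]
orientation: [-180.0, -0.0, -2.6]
force: [-2.5, 0.4, -0.8]
opening: 0.0878
gripper_force: 1.0
```

Call:
send_rows(
  deltas=[
    [[0.001,0,0],0],
    [[0.002,0,0],0],
    [[0.003,0,0],0],
    [[0.003,0,0],0],
    [[0.003,0,0],0],
  ],
)

```text
clock: 10.57
tool_pos: [0.5567, 0.2328, 0.1477]
orientation: [180.0, 0.2, -2.6]
force: [-12.5, 4.4, 5.6]
opening: 0.0877
gripper_force: 6.7
```

Call:
send_rows(
  deltas=[
    [[0.001,0,0],0],
    [[0.0015,0,0],0],
    [[0.002,0,0],0],
    [[0.002,0,0],0],
    [[0.002,0,0],0],
  ],
)

```text
clock: 10.98
tool_pos: [0.5569, 0.2328, 0.1477]
orientation: [180.0, 0.3, -2.6]
force: [-20.6, 5.3, 10.9]
opening: 0.0878
gripper_force: 10.5
```

Call:
send_rows(
  deltas=[
    [[-0.01,0,0],0],
    [[-0.025,0,0],0],
    [[-0.025,0,-0.04],0],
    [[-0.025,0,-0.085],0],
    [[-0.025,0,-0.125],0],
  ],
)

```text
clock: 11.4
tool_pos: [0.5402, 0.2333, 0.2496]
orientation: [180.0, -0.1, -2.6]
force: [0.0, 1.8, 0.3]
opening: 0.088
gripper_force: 0.0
```

Call:
send_rows(
  deltas=[
    [[0.02,0.026,0],0.078],
    [[0.04,0.052,0],0.156],
    [[0.06,0.078,0],0.234],
    [[0.08,0.104,0],0.312],
    [[0.1,0.13,0],0.39],
  ],
  gripper=0.4,
)

```text
clock: 11.82
tool_pos: [0.6162, 0.1249, 0.2484]
orientation: [-179.9, -0.1, -38.0]
force: [0.7, -0.1, 1.0]
opening: 0.0599
gripper_force: 0.0
```

Call:
send_rows(
  deltas=[
    [[0,0,0],0.078],
    [[0,0,0],0.156],
    [[0,0,0],0.234],
    [[0,0,0],0.312],
    [[0,0,0],0.39],
  ],
)

```text
clock: 12.23
tool_pos: [0.6157, 0.1257, 0.2481]
orientation: [-179.9, -0.0, -73.2]
force: [0.3, 0.3, -0.7]
opening: 0.0357
gripper_force: 0.0
```

Call:
send_rows(
  deltas=[
    [[0,0,0],0.075],
    [[0,0,0],0.15],
    [[0,0,0],0.22],
    [[0,0,0],0.22],
    [[0,0,0],0.22],
  ],
)

```text
clock: 12.65
tool_pos: [0.6156, 0.1259, 0.2481]
orientation: [-179.9, 0.0, -92.4]
force: [0.4, -0.5, -0.1]
opening: 0.0348
gripper_force: 0.0
```

```bash
python3 meas.py; python3 - <<'E'
import cv2
t=cv2.imread('pics/t_meas.png');cv2.imwrite('pics/t3.png',cv2.resize(t[140:270,140:300],None,fx=4,fy=4,interpolation=cv2.INTER_CUBIC))
E
```

```text
board [ 0.6171  0.2152 -0.009 ] 0.5099084096586178 gaps x,y mm [ 1.1116 57.9221] relyaw 2.1278188520858237 [0.6155 0.1259 0.248 ] [ 0.4838 -0.629  -0.4333]
```

View pics/t3.png

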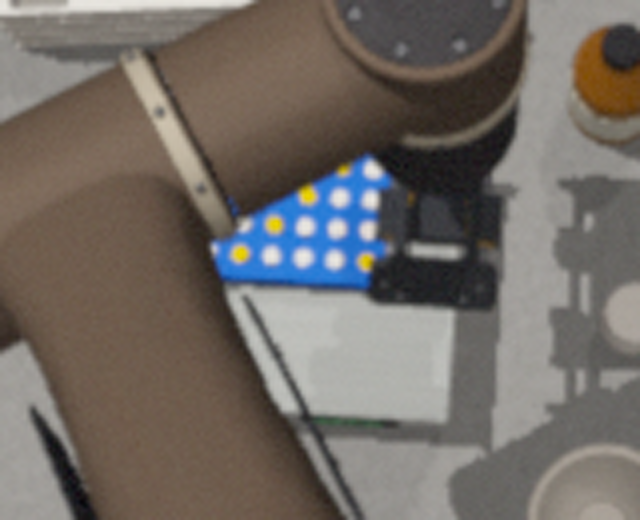

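Call:
send_rows(
  deltas=[
    [[0.018,0,0],0.003],
    [[0.018,0,0.04],0.003],
    [[0.018,0,0.08],0.003],
    [[0.018,0,0.11],0.003],
    [[0.018,0,0.126],0.003],
  ],
)

```text
clock: 13.12
tool_pos: [0.6134, 0.1103, 0.1438]
orientation: [179.8, -0.1, -92.8]
force: [-0.7, 0.3, 0.7]
opening: 0.035
gripper_force: 0.0
```

Call:
send_rows(
  deltas=[
    [[-0.004,0,0],0],
    [[-0.009,0,0],0],
    [[-0.014,0,0],0],
    [[-0.019,0,0],0],
    [[-0.025,0,0],0],
  ],
)

```text
clock: 13.53
tool_pos: [0.6165, 0.1322, 0.1484]
orientation: [-179.9, 0.1, -92.8]
force: [-0.6, 0.0, -0.5]
opening: 0.0352
gripper_force: 0.0
```

Call:
send_rows(
  deltas=[
    [[-0.005,0,0],0],
    [[-0.01,0,0],0],
    [[-0.015,0,0],0],
    [[-0.02,0,0],0],
    [[-0.025,0,0],0],
  ],
)

```text
clock: 13.95
tool_pos: [0.6166, 0.1513, 0.147]
orientation: [180.0, -0.1, -92.8]
force: [-0.7, -6.4, 3.4]
opening: 0.0351
gripper_force: 3.1
```

Call:
send_rows(
  deltas=[
    [[-0.005,0,0],0],
    [[-0.01,0,0],0],
    [[-0.015,0,0],0],
    [[-0.02,0,0],0],
    [[-0.025,0,0],0],
  ],
)

```text
clock: 14.37
tool_pos: [0.6175, 0.1705, 0.147]
orientation: [179.9, -0.1, -92.9]
force: [-1.5, -6.0, 2.5]
opening: 0.0349
gripper_force: 2.9
```

Call:
send_rows(
  deltas=[
    [[-0.003,0,0],0],
    [[-0.006,0,0],0],
    [[-0.009,0,0],0],
    [[-0.011,0,0],0],
    [[-0.012,0,0],0],
  ],
)

```text
clock: 14.78
tool_pos: [0.6179, 0.1802, 0.147]
orientation: [179.9, -0.1, -92.9]
force: [-0.2, -5.9, 4.1]
opening: 0.035
gripper_force: 3.0
```

Call:
send_rows(
  deltas=[
    [[-0.001,0,0],0],
    [[-0.002,0,0],0],
    [[-0.003,0,0],0],
    [[-0.0035,0,0],0],
    [[-0.0035,0,0],0],
  ],
)

```text
clock: 15.2
tool_pos: [0.618, 0.1828, 0.147]
orientation: [179.9, -0.1, -92.9]
force: [-1.0, -5.7, 3.3]
opening: 0.0348
gripper_force: 2.8
```

Call:
send_rows(
  deltas=[
    [[-0.001,0,0],0],
    [[-0.002,0,0],0],
    [[-0.003,0,0],0],
    [[-0.0035,0,0],0],
    [[-0.0035,0,0],0],
  ],
)

```text
clock: 15.62
tool_pos: [0.6182, 0.1852, 0.1471]
orientation: [179.9, -0.1, -92.9]
force: [-1.2, -7.6, 4.2]
opening: 0.0354
gripper_force: 3.7
```

Call:
send_rows(
  deltas=[
    [[-0.001,0,0],0],
    [[-0.0015,0,0],0],
    [[-0.002,0,0],0],
    [[-0.002,0,0],0],
    [[-0.002,0,0],0],
  ],
)

```text
clock: 16.03
tool_pos: [0.6182, 0.1854, 0.1471]
orientation: [179.9, -0.3, -92.9]
force: [0.4, -12.1, 3.6]
opening: 0.0349
gripper_force: 6.5
```

Call:
send_rows(
  deltas=[
    [[-0.001,0,0],0],
    [[-0.002,0,0],0],
    [[-0.002,0,0],0],
    [[-0.002,0,0],0],
    [[-0.002,0,0],0],
  ],
)

```text
clock: 16.45
tool_pos: [0.6182, 0.1856, 0.1471]
orientation: [179.8, -0.4, -92.9]
force: [0.4, -19.2, 5.4]
opening: 0.0347
gripper_force: 9.3
```

Call:
send_rows(
  deltas=[
    [[0.01,0,0],0],
    [[0.035,0,0],0],
    [[0.035,0,-0.04],0],
    [[0.035,0,-0.085],0],
    [[0.035,0,-0.13],0],
  ],
)

```text
clock: 16.87
tool_pos: [0.6171, 0.1616, 0.2515]
orientation: [179.9, -0.0, -92.9]
force: [1.4, 0.7, -0.0]
opening: 0.0349
gripper_force: 0.0
```

Call:
send_rows(
  deltas=[
    [[-0.026,0.023,0],-0.078],
    [[-0.052,0.046,0],-0.156],
    [[-0.078,0.07,0],-0.234],
    [[-0.104,0.093,0],-0.312],
    [[-0.129,0.1155,0],-0.39],
  ],
  gripper=1,
)

```text
clock: 17.28
tool_pos: [0.5293, 0.2708, 0.2511]
orientation: [-179.9, 0.0, -57.4]
force: [0.7, 0.4, -0.2]
opening: 0.0629
gripper_force: 0.0
```

Call:
send_rows(
  deltas=[
    [[0,0,0],-0.078],
    [[0,0,0],-0.156],
    [[0,0,0],-0.234],
    [[0,0,0],-0.312],
    [[0,0,0],-0.39],
  ],
)

```text
clock: 17.7
tool_pos: [0.5301, 0.2701, 0.2509]
orientation: [-180.0, 0.0, -22.3]
force: [0.2, 0.1, -0.9]
opening: 0.0871
gripper_force: 0.0
```

Call:
send_rows(
  deltas=[
    [[0,0,0],-0.078],
    [[0,0,0],-0.156],
    [[0,0,0],-0.222],
    [[0,0,0.03],-0.222],
    [[0,0,0.06],-0.222],
  ],
)

```text
clock: 18.12
tool_pos: [0.5309, 0.2706, 0.2039]
orientation: [-179.8, -0.2, -2.6]
force: [-0.3, 0.3, -2.1]
opening: 0.0878
gripper_force: 0.0
```

```bash
python3 - <<'E'
from fit import *
w=ctrl.snapshot('wrist'); save(w,'w2.png')
E
```

```text
(no output)
```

View pics/w2.png

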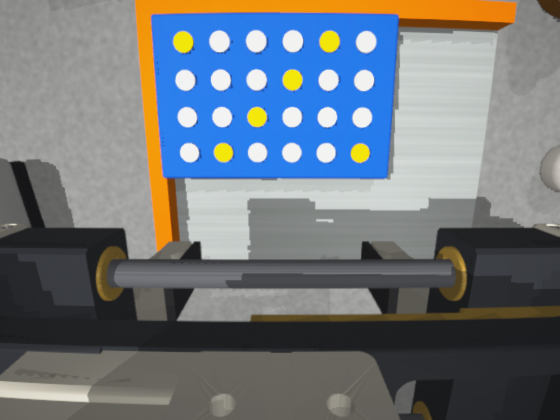

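The wrist view shows the board in the fence corner (155,15), apparently flush on both sides. I'll make one gentle confirming press from -x.

Call:
send_rows(
  deltas=[
    [[0,0,0.03],0],
    [[0,0,0.06],0],
    [[0,0,0.07],0],
    [[0.008,0,0.07],0],
    [[0.018,0,0.07],0],
  ],
)

```text
clock: 18.58
tool_pos: [0.5452, 0.2693, 0.1478]
orientation: [180.0, -0.0, -2.6]
force: [-0.1, 0.8, 0.2]
opening: 0.0874
gripper_force: 0.0
```

Call:
send_rows(
  deltas=[
    [[0.003,0,0],0],
    [[0.006,0,0],0],
    [[0.008,0,0],0],
    [[0.01,0,0],0],
    [[0.011,0,0],0],
  ],
)

```text
clock: 19.0
tool_pos: [0.5537, 0.2685, 0.1475]
orientation: [-180.0, -0.0, -2.7]
force: [0.4, 0.6, -0.3]
opening: 0.0876
gripper_force: 0.0
```

Call:
send_rows(
  deltas=[
    [[0.001,0,0],0],
    [[0.002,0,0],0],
    [[0.0025,0,0],0],
    [[0.0025,0,0],0],
    [[0.0025,0,0],0],
  ],
)

```text
clock: 19.42
tool_pos: [0.5554, 0.2684, 0.147]
orientation: [180.0, 0.0, -2.7]
force: [-0.0, 0.4, 0.4]
opening: 0.0874
gripper_force: 0.0
```

Call:
send_rows(
  deltas=[
    [[0.001,0,0],0],
    [[0.002,0,0],0],
    [[0.003,0,0],0],
    [[0.0035,0,0],0],
    [[0.0035,0,0],0],
  ],
)

```text
clock: 19.83
tool_pos: [0.558, 0.2682, 0.1469]
orientation: [180.0, 0.0, -2.7]
force: [-2.6, 0.5, 1.4]
opening: 0.0877
gripper_force: 1.0
```

Call:
send_rows(
  deltas=[
    [[0.001,0,0],0],
    [[0.0015,0,0],0],
    [[0.0015,0,0],0],
    [[0.0015,0,0],0],
    [[0.0015,0,0],0],
  ],
)

```text
clock: 20.25
tool_pos: [0.5583, 0.2681, 0.1469]
orientation: [180.0, 0.1, -2.7]
force: [-6.7, 1.3, 4.6]
opening: 0.0877
gripper_force: 3.7
```

Call:
send_rows(
  deltas=[
    [[0.001,0,0],0],
    [[0.0018,0,0],0],
    [[0.0018,0,0],0],
    [[0.0018,0,0],0],
    [[0.0018,0,0],0],
  ],
)

```text
clock: 20.67
tool_pos: [0.5585, 0.2681, 0.1469]
orientation: [180.0, 0.2, -2.7]
force: [-13.4, 3.7, 8.7]
opening: 0.0874
gripper_force: 7.1
```

Call:
send_rows(
  deltas=[
    [[-0.012,0,0],0],
    [[-0.034,0,0],0],
    [[-0.034,0,-0.045],0],
    [[-0.034,0,-0.09],0],
    [[-0.034,0,-0.14],0],
  ],
)

```text
clock: 21.08
tool_pos: [0.5329, 0.2689, 0.2593]
orientation: [179.9, 0.1, -2.7]
force: [1.1, 2.0, 0.3]
opening: 0.0876
gripper_force: 0.0
```

Call:
send_rows(
  deltas=[
    [[0.007,0.04,-0.01],0.078],
    [[0.014,0.08,-0.02],0.156],
    [[0.021,0.121,-0.03],0.234],
    [[0.029,0.161,-0.04],0.312],
    [[0.036,0.201,-0.05],0.39],
  ],
)

```text
clock: 21.5
tool_pos: [0.5549, 0.106, 0.2996]
orientation: [-179.9, -0.0, -38.1]
force: [0.7, 0.2, 0.2]
opening: 0.0876
gripper_force: 0.0
```

Call:
send_rows(
  deltas=[
    [[0.029,0.029,0],0.063],
    [[0.058,0.058,0],0.126],
    [[0.087,0.086,0],0.188],
    [[0.116,0.115,0],0.251],
    [[0.145,0.144,0],0.314],
  ],
)

```text
clock: 21.92
tool_pos: [0.576, -0.0564, 0.2992]
orientation: [-179.9, -0.0, -66.3]
force: [0.2, 0.5, -0.8]
opening: 0.0876
gripper_force: 0.0
```

Call:
send_rows(
  deltas=[
    [[0.039,0.012,0],0],
    [[0.078,0.023,0],0],
    [[0.118,0.035,0],0],
    [[0.157,0.046,0],0],
    [[0.196,0.058,0],0],
  ],
)

```text
clock: 22.33
tool_pos: [0.5973, -0.2186, 0.299]
orientation: [-180.0, -0.0, -66.0]
force: [1.2, 0.4, 0.3]
opening: 0.0876
gripper_force: 0.0
```

```bash
python3 meas.py; python3 - <<'E'
import cv2
t=cv2.imread('pics/t_meas.png');cv2.imwrite('pics/t4.png',cv2.resize(t[150:260,150:430],None,fx=2.8,fy=2.8,interpolation=cv2.INTER_CUBIC))
E
```

```text
board [ 0.6197  0.2716 -0.0571] 0.06679515418502202 gaps x,y mm [1.0673 1.4796] relyaw -0.6330888649778849 [ 0.5975 -0.2231  0.2985] [ 2.5975 -2.4754  1.247 ]
```

View pics/t4.png

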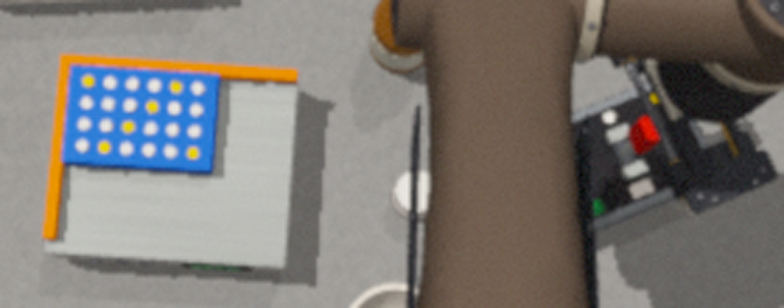

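The board is flush, within 1–1.5 mm of measurement error, and both press contacts agree. The lever is still upright with the gripper over it, so I'll descend and grip.

Call:
send_rows(
  deltas=[
    [[0,0,0.02],0],
    [[0,0,0.05],0],
    [[0,0,0.08],0],
    [[0,0,0.105],0],
    [[0,0,0.112],0],
  ],
)

```text
clock: 22.8
tool_pos: [0.5955, -0.2166, 0.2057]
orientation: [179.8, 0.2, -66.1]
force: [-0.7, 0.2, -0.3]
opening: 0.0875
gripper_force: 0.0
```

Call:
send_rows(
  deltas=[
    [[0,0,0],0],
    [[0,0,0],0],
    [[0,0,0],0],
    [[0,0,0],0],
    [[0,0,0],0],
  ],
  gripper=0,
)

```text
clock: 23.22
tool_pos: [0.5978, -0.2169, 0.2107]
orientation: [-179.9, -0.1, -66.0]
force: [-0.2, -0.0, -0.2]
opening: 0.06
gripper_force: 0.0
```

Call:
send_rows(
  deltas=[
    [[0,0,0],0],
    [[0,0,0],0],
    [[0,0,0],0],
    [[0,0,0],0],
    [[0,0,0],0],
  ],
)

```text
clock: 23.63
tool_pos: [0.5971, -0.2169, 0.2094]
orientation: [180.0, 0.0, -66.0]
force: [-6.8, -3.1, 3.3]
opening: 0.0267
gripper_force: 4.9
```

Call:
send_rows(
  deltas=[
    [[0,0,0],0],
    [[-0.009,0,0.0005],0],
    [[-0.018,0,0.0015],0],
    [[-0.027,0,0.0035],0],
    [[-0.036,0,0.006],0],
  ],
)

```text
clock: 24.05
tool_pos: [0.586, -0.1925, 0.206]
orientation: [180.0, -0.2, -66.0]
force: [-1.8, -9.5, 6.2]
opening: 0.0255
gripper_force: 30.0
```

Call:
send_rows(
  deltas=[
    [[-0.009,0,0.003],0],
    [[-0.018,0,0.007],0],
    [[-0.026,0,0.0115],0],
    [[-0.034,0,0.0165],0],
    [[-0.034,0,0.0165],0],
  ],
)

```text
clock: 24.47
tool_pos: [0.5736, -0.1646, 0.1918]
orientation: [180.0, 0.0, -66.0]
force: [-4.7, 4.5, 6.1]
opening: 0.0255
gripper_force: 30.0
```

Call:
send_rows(
  deltas=[
    [[0,0,0],0],
    [[0,0,0],0],
    [[0,0,0],0],
    [[0,0,0],0],
    [[0,0,0],0],
  ],
  gripper=1,
)

```text
clock: 24.88
tool_pos: [0.5746, -0.1658, 0.1912]
orientation: [180.0, 0.0, -66.1]
force: [-0.3, -0.3, -0.9]
opening: 0.0535
gripper_force: 0.0
```

Call:
send_rows(
  deltas=[
    [[0,0,0],0],
    [[0,0,0],0],
    [[0,0,-0.04],0],
    [[0,0,-0.08],0],
    [[0,0,-0.12],0],
  ],
)

```text
clock: 25.3
tool_pos: [0.5742, -0.1658, 0.2881]
orientation: [179.9, 0.0, -66.0]
force: [1.7, 0.2, -0.2]
opening: 0.0853
gripper_force: 0.0
```

Call:
send_rows(
  deltas=[
    [[0.03,0,-0.01],0],
    [[0.07,0,-0.02],0],
    [[0.11,0,-0.03],0],
    [[0.14,0,-0.03],0],
    [[0.15,0,-0.03],0],
  ],
)

```text
clock: 25.72
tool_pos: [0.6241, -0.2782, 0.3111]
orientation: [180.0, -0.0, -66.2]
force: [0.1, 0.4, -0.2]
opening: 0.0878
gripper_force: 0.0
```

```bash
python3 meas.py; python3 - <<'E'
from fit import *
s=ctrl.snapshot('scene'); r=(130,230,260,340)
ys,xs=np.nonzero(hsv(s,(0,170,60),(5,255,255),r)|hsv(s,(172,170,60),(180,255,255),r)); print(xs.mean(),ys.mean(),'pred',proj(s,[[.5755,-.168,.142]]))
save(s,'s5.png')
E
```

```text
board [ 0.6197  0.2716 -0.0571] 0.06922187345118125 gaps x,y mm [1.0645 1.4753] relyaw -0.6318889539509185 [ 0.6239 -0.2781  0.3104] [ 0.8802 -1.0434  0.7071]
198.27611940298507 263.64925373134326 pred [[197.2144 253.5018]]
```

View pics/s5.png

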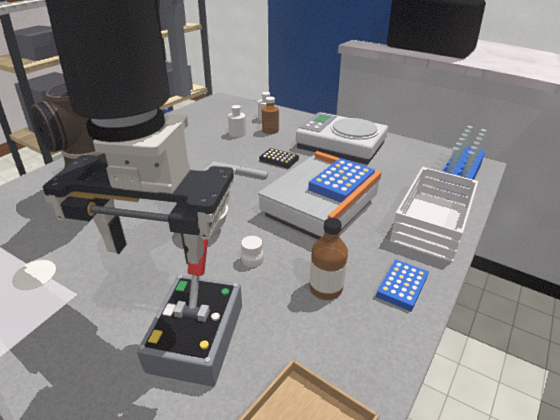

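The scene view shows the lever thrown over, with the red handle at (198,263) against (183,275) when upright. The board is in the fence corner at (342,178), nothing else has moved, and the gripper is clear.

```bash
python3 -c "
from plant import ctrl
print(ctrl.close_job())"
```

```text
the job is handed in; nothing more can be done
None
```

The changeover is done and handed in at about 26 s: the lever was held at off while the board was pushed flush into the fence corner (within 1–1.5 mm measurement error), then thrown fully over and released, with nothing else touched.

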